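# Snap the retaining clip onto the pan-drive shaft

## Robot

A 6-joint arm with a two-finger parallel gripper is mounted at the origin on a cart in front of the work surface, level with it; the furniture and walls round the work are solid. World frame = base frame: x ahead of the robot, y to its left, z up, the work surface at z = 0. Lengths are in mm, angles in rad, forces in N, time in s.
With the tool pointing down it reaches from about 250 to 800 mm from the base axis. Payload 8.5 kg.
Tool frame: the origin (TCP) lies between the finger pads; the fingertips stand 11 mm ahead of it and the grasp point (between the pads) lies 8 mm behind it; z points along the fingers, y is the line along which they close (so a half turn about z gives the same grasp; the last joint's range is limited). The gripper opens to 85 mm and grips with 20 to 120 N. Pads are 22 mm wide; open, the fingers measure 114 mm over their backs; the gripper's body (76 mm by 85 mm) begins 54 mm behind the grasp point. The pads swing forward as they close: fully open they stand 13 mm farther back than shut.
Start: joints at [-1.34, 0.238, -0.013, 1.319, 0, 1.571], TCP at [120.085, -511.038, 242.276] pointing down, gripper open.
Joint ranges: [-2.66, 2.66], [-1.03, 1.9], [-1.14, 1.46], [-1.82, 2.27], [-1.45, 1.34], [-3.14, 3.14]. Speed limits (rad/s): [2.22, 2.22, 2.79, 3.14, 3.14, 3.14].

## Interface

Orientations are given as a unit quaternion [x, y, z, w].
In Python, from station import robot gives the robot as it stands. The module is installed in compiled form; this text tells all that it offers.
- The arm moves only by the tool carry_out, never from a script. Its argument "motion" is a list of rows, each a list of 6 numbers: the shift along the tool's x, y, z in cm, then the turn, a rotation vector about the tool's x, y, z in rad. In form: [[x, y, z, rx, ry, rz], ...]. A call has 1 to 12 rows; each row shifts and turns the commanded pose from where the row before left it, along the tool's axes as they then stand; what a row does not reach is not made up. A row lasts 1/10 s, in which the tool goes at most 50 mm and 8.59 degrees, less where a joint would pass 70% of its speed; a pose out of reach is approached as far as the arm can. A call with a gripper value outside its range is refused whole. "jaw" is the opening in per cent of the stroke, from 0 (shut) to 100 (fully open), set as the call begins (left out, the last holds). The fingers move at their own pace and stop on an object; "force" is the grip in N (left out, the last holds). Time passes only in rows, so rows that do not move let the fingers close. It gives the time, the measured TCP pose, the force, the opening and the grip force at its end, in the units of the state.
- robot.sense(): the state, without advancing time (a new reading comes with each control period).
- robot.grab_frame(name): name is "scene" or "side" or "wrist"; returns (picture, depth): 480x640x3 uint8, blue, green, red; 480x640 float32, mm along the optical axis (not along the pixel's ray), 0 where there is no reading.
- robot.camera_params(name): a dict with "fovy" (degrees; the focal length in pixels is half the picture's height over the tangent of half this angle, whatever the lens; pixels are square), "cx", "cy" (the principal point, pixels), "R" (3x3) and "t" (3): a world point X has camera coordinates R X + t. Camera axes: x right, y down, z forward; pixel columns grow to the right and rows downward; lengths in mm; the calibration is good to about 2 mm. A picture is of the moment at which its call begins: read the wrist's pose just before it. camera_params takes no time and is no camera call; for the wrist camera it gives the pose at the moment of the call.
- robot.hand_in(): hands the job in; it is judged then, once.
The state is a dict: "time": time; "joint_positions": joint angles; "joint_vel": joint speeds; "joint_torque": joint torques, N m; "ee_pos": TCP position; "tcp_rot": TCP orientation; "contact_force": force on the tool from outside, world axes, zero at the start; "torque": the same for the moment, N m; "grip_width": finger opening in mm; "finger_force": force on a finger pad.
Only numpy, scipy, OpenCV 4.12 (cv2) and the standard library are available. Lean on these libraries where they do the work, as an engineer would, in place of code of your own. Each camera call takes 0.05 s, during which the arm holds its last target. There are 200 camera calls.

## Task

Take the orange-handled fork tool and with its notch push the split clip along the bearing plate, mouth first, onto the shaft groove of the camera's pan drive until it snaps in, then keep the fork pressed steadily against the seated clip with about 14 N for a second and never push on it with more than 20 N. Leave the clip seated and stand the fork back upright on the blue patch of its mat; do not touch the clip with the gripper and do not disturb the other things on the bench.

Things in the scene. Friction and masses are not known exactly. Their poses are not given: they have to be found in the camera images.
- unit: camera pan drive, fixed to the bench: grey housing with a flat oiled (slippery) aluminium bearing plate on top, 115 mm (x) by 100 mm (y), its top 45 mm above the bench. Origin on the bench under the middle of the shaft's slot; the plate runs from x = -70 (edge nearest the robot) to x = +45 mm, y = -50 to +50. Its +x is the direction in which the clip is pushed (from the free front edge to the shaft); z up
- groove (a point): middle of the slot in the plate (33 mm in x) in which the shaft is set, on the plate's top; axes as unit. The upright steel shaft is rigid but adjustable: it stands up to 8 mm before or behind this point along x (y = 0), and where is not measured. Groove 16 mm diameter from the plate to 6.2 mm above it, then a head of 20 mm diameter up to 14 mm above the plate
- clip: loose dark spring-steel split clip, 4 mm thick, lying on the plate before the shaft. Origin at the underside on its bore's axis (16 mm bore); +x points out of its mouth, to the shaft. Two sprung arms, 33 mm over all, reach to x = +15 mm: flared mouth 26 mm wide, throat 11 mm. Throat meets groove with the origin 14 mm before the shaft's axis; it snaps home from 7 mm, at 6 to 8 N, to within 1 mm
- tail (a point): middle of the straight rear end of the clip's flat tail, the face to push: 24 mm behind the bore's axis (clip x = -24 mm), at the clip's underside; the tail is 24 mm wide and 11 mm long. Axes as clip
- fork: loose fork tool, 0.13 to 0.21 kg, on its mat. Origin under the centre of the orange grip block (50 mm in x, 24 in y, 40 high: grip it across y, with 30 N or more). A flat steel blade leaves its +x face, underside 16 and top 24 mm above the block's underside, and ends in two prongs, 50 mm over their flared tips at x = +102 mm; the notch between is 30 mm wide, 13 mm deep
- notch (a point): middle of the straight bottom of the fork's notch: x = +89 mm from the fork's origin, at the height of the blade's underside; axes as fork. The notch loosely takes the clip's tail and bears on the end of the clip's tail, so with the clip seated it is 24 mm before the shaft's axis. With the underside of the blade on or up to 2 mm above the plate it meets the clip
- park (a point): centre of the blue patch (60 by 34 mm) on the fork's mat, on the mat's top, 2 mm above the bench; the fork's block stands here. Axes as the mat: the black rubber mat, fixed, is 155 mm (x) by 80 mm (y) and 2 mm thick; x along the mat, the way the fork's blade points
- flux_tin: bystander, leave alone: small tin with dark red lid, 44 mm diameter, 20 mm high; origin under its centre
- solder_reel: bystander, leave alone: black reel with bright solder wire, 57 by 55 by 46 mm; origin under its centre
- battery_aa: bystander, leave alone: red and white round battery cell, lying, 15 by 50 by 15 mm; origin under its centre
- capacitor: bystander, leave alone: dark upright capacitor, 22 mm diameter, 26 mm high; origin under its centre
- solvent_bottle: bystander, leave alone: white dispenser bottle, 62 mm diameter, 156 mm high; origin under its centre
- camera_dome_b: bystander, leave alone: white dome camera, 77 by 90 by 97 mm; origin under its centre
There are look-alikes about, which are no part of the job. What is shaped like the fork but purple is not meant.

How it is judged (in metres and radians):
On the way, in this order (a step that is already met when the one before it is completed fails the run):
1. the fork is lifted off its mat (height (world z) of fork above 0.015 m), for 0.2 s.
2. the clip is snapped in the groove and the fork presses on it with 10 to 18 N for 0.8 s (x of clip in the frame of groove between -0.0095 and 0.0095 m and y of clip in the frame of groove between -0.003 and 0.003 m and contact force between fork and clip between 10 and 18 N), for 0.8 s.
At the end, for the whole second after the job is handed in: The clip sits at rest in the groove (bore within 9.5 mm along x and 3 mm along y of the middle of the shaft's slot, as it is wherever the shaft stands; underside within 3 mm of the plate); the fork stands upright (within 0.1 rad), released, within 30 mm of the centre of the blue patch (x of clip in the frame of groove between -0.0095 and 0.0095 m and y of clip in the frame of groove between -0.003 and 0.003 m and z of clip in the frame of groove between -0.002 and 0.003 m and horizontal distance between fork and park below 0.03 m and height (world z) of fork below 0.006 m and angle between fork's own z axis and vertical below 0.1 rad and linear speed of each of fork, clip below 0.02 m/s and contact force between fork and clip below 0.1 N); the robot touches nothing.
It fails at once if the fork pushes on the clip with more than 20 N (contact force between fork and clip above 20 N).
It fails at once if the gripper touches the clip (contact force between the arm and clip above 0.3 N).
It fails at once if a bystander is moved more than 30 mm (distance of any of flux_tin, solder_reel, battery_aa, capacitor, solvent_bottle, camera_dome_b from where it was at the start of the episode above 0.03 m).
It also fails if it takes over 64 s, if anything falls off the work surface, if the arm or the gripper's body presses on something with over 40 N, if the wrist force passes 120 N, or if a joint passes its speed limit or range.

## Working session

There is one attempt and no reset: what is moved stays moved. The work goes in short steps, Python scripts to look and compute and a tool call to move; the robot and the scene stay as the last step left them, time stands still between calls to the robot, and variables do not carry over. Pictures are saved under pics/ and viewed, at most 10 in all, crops included, and the job is handed in when it is done.

Besides the shell and the picture viewer there is one more tool, called after "Emit:" by a JSON object that holds its "fn" and its "kwargs". carry_out: Moves the arm, as the interface text tells. Its arguments: {"type":"object","properties":{"motion":{"type":"array"},"jaw":{"type":"number"},"force":{"type":"number"}},"required":["motion"]}

```bash
mkdir -p pics; cat > h.py <<'E'
import numpy as np, cv2
from station import robot
def cap(n,tag):
    P=robot.camera_params(n); im,d=robot.grab_frame(n)
    cv2.imwrite(f'pics/{tag}.png',im); np.savez(f'{tag}.npz',im=im,d=d,f=240/np.tan(np.radians(P['fovy'])/2),cx=P['cx'],cy=P['cy'],R=P['R'],t=P['t'])
    return im,d
def load(tag): return np.load(tag+'.npz')
def cloud(c):
    v,u=np.mgrid[:480,:640]; d=c['d'].astype(float)
    p=np.stack([(u-c['cx'])/c['f']*d,(v-c['cy'])/c['f']*d,d],-1)
    return (p-c['t'])@c['R']
def atz(c,u,v,z):
    r=c['R'].T@np.array([(u-c['cx'])/c['f'],(v-c['cy'])/c['f'],1]); o=-c['R'].T@c['t']
    return o+r*(z-o[2])/r[2]
E
python3 - <<'E'
from h import *
for n in ('scene','side','wrist'):
    cap(n,n+'0'); c=load(n+'0'); print(n,c['f'],c['cx'],c['cy'],-c['R'].T@c['t'])
print(robot.sense())
a=[cv2.imread(f'pics/{n}0.png') for n in ('scene','side')]
E
```

```text
scene 480.90583834260565 318.7330941003391 244.31732409958218 [ 78.53179487 540.24043265 722.92425467]
side 482.569625524707 311.854836905117 240.60259012915148 [ 489.79694134 -884.34532848  768.327794  ]
wrist 397.1086078798973 312.5509393315374 240.49123885820632 [ 190.56209583 -495.07167575  372.84181023]
{'time': 0.15, 'joint_positions': array([-1.33998479e+00,  2.38637540e-01, -1.40343741e-02,  1.31919506e+00,
        4.40520487e-07,  1.57083903e+00]), 'joint_vel': array([ 5.75029637e-04, -3.05188021e-03,  3.28724133e-03,  4.88928323e-06,
       -5.63397958e-04,  1.47051483e-03]), 'joint_torque': array([ 3.53732794e-04, -5.39077055e+01,  3.46598160e+01,  1.44141764e-02,
        1.64477156e-04, -1.91986697e-05]), 'ee_pos': array([ 120.03619839, -510.79273021,  241.83836542]), 'tcp_rot': array([ 9.93350458e-01,  1.15128543e-01, -6.14350672e-05, -5.31787788e-04]), 'contact_force': array([-0.38372859,  0.40306822,  0.09334154]), 'torque': array([0.00762558, 0.02218529, 0.00124721]), 'finger_force': 0.0, 'grip_width': 85.62536333422703}
```

View pics/scene0.png

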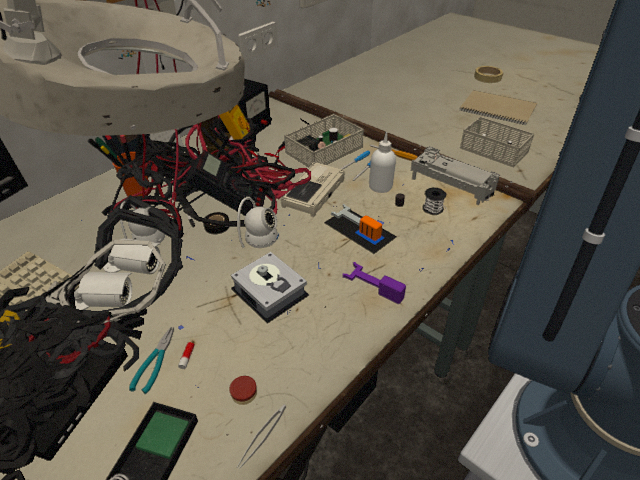

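View pics/side0.png

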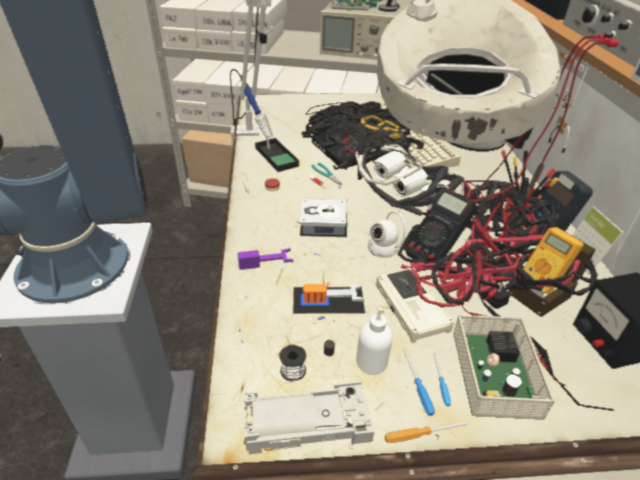

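Scene: orange fork on the black mat at about (370,228), blue patch under it; purple look-alike at (388,287); unit at (270,285) with the clip on its plate. Side: orange fork at (315,293), purple at (248,259), unit at (323,215). The orange one on the mat fits the description; I'll confirm it in a crop and measure.

```bash
python3 - <<'E'
from h import *
def rect(m,p,name):
    q=p[m]; q=q[np.isfinite(q).all(1)]
    r=cv2.minAreaRect(q[:,:2].astype(np.float32)); print(name,len(q),'rect c',np.round(r[0],1),'size',np.round(r[1],1),'ang',round(r[2],2),'z',np.round(np.percentile(q[:,2],[2,50,98]),1))
for n in ('scene','side'):
    c=load(n+'0'); p=cloud(c); im=c['im']; hsv=cv2.cvtColor(im,cv2.COLOR_BGR2HSV); v,u=np.mgrid[:480,:640]
    H,S,V=[hsv[...,i].astype(int) for i in range(3)]
    bx=(320,410,200,260) if n=='scene' else (285,370,275,320)
    B=(u>bx[0])&(u<bx[1])&(v>bx[2])&(v<bx[3])
    o=B&(H<18)&(S>170)&(V>100)
    rect(o&(p[...,2]>36),p,n+' orange top')
    bl=B&(H>100)&(H<130)&(S>150); rect(bl,p,n+' blue')
    bk=B&(V<60)&(p[...,2]<7); rect(bk,p,n+' mat')
    st=B&(S<60)&(V>110)&(p[...,2]>12)&(p[...,2]<32); rect(st,p,n+' blade')
    bx=(225,315,245,325) if n=='scene' else (290,355,190,245)
    B=(u>bx[0])&(u<bx[1])&(v>bx[2])&(v<bx[3])
    rect(B&(abs(p[...,2]-45)<4),p,n+' plate')
    rect(B&(p[...,2]>54)&(p[...,2]<65),p,n+' shafthead')
a=cv2.imread('pics/scene0.png'); b=cv2.imread('pics/side0.png')
f=lambda i,x,y:cv2.resize(i[y:y+75,x:x+100],(400,300),interpolation=cv2.INTER_CUBIC)
cv2.imwrite('pics/crop1.png',np.vstack([np.hstack([f(a,320,200),f(a,222,250)]),np.hstack([f(b,280,265),f(b,275,185)])]))
E
```

```text
scene orange top 177 rect c [315.3 179.8] size [ 47.1 861.3] ang 36.43 z [36.2 41.3 44.2]
scene blue 100 rect c [ 554.2 -137.5] size [65.1 32.7] ang 18.81 z [-0.3  2.9  6.2]
scene mat 808 rect c [ 584.  -200.2] size [183.3 153.5] ang 86.4 z [-0.4  2.4  5.3]
scene blade 151 rect c [ 625.8 -156.8] size [72.2 46.2] ang 9.96 z [22.3 26.1 28.8]
scene plate 2057 rect c [600.4 125.8] size [101.9 119. ] ang 84.01 z [42.2 45.3 48.3]
scene shafthead 69 rect c [616.  124.6] size [19.1 18.7] ang 68.0 z [54.8 59.  61.6]
side orange top 168 rect c [ 557.  -153.7] size [22.  47.2] ang 87.59 z [36.7 42.2 45.2]
side blue 52 rect c [ 539.  -509.1] size [754.8  59.1] ang 86.83 z [0.3 3.2 5.4]
side mat 32 rect c [ 573.8 -167.6] size [ 35.3 112.6] ang 89.74 z [0.8 3.2 5.2]
side blade 309 rect c [ 622.4 -151.6] size [46.6 74.5] ang 87.35 z [19.3 26.1 29.6]
side plate 960 rect c [600.4 124.6] size [109.1 114.4] ang 84.38 z [42.2 46.1 48.7]
side shafthead 38 rect c [617.8 121.2] size [21.2 17.8] ang 63.48 z [55.2 59.1 62.3]
```

View pics/crop1.png

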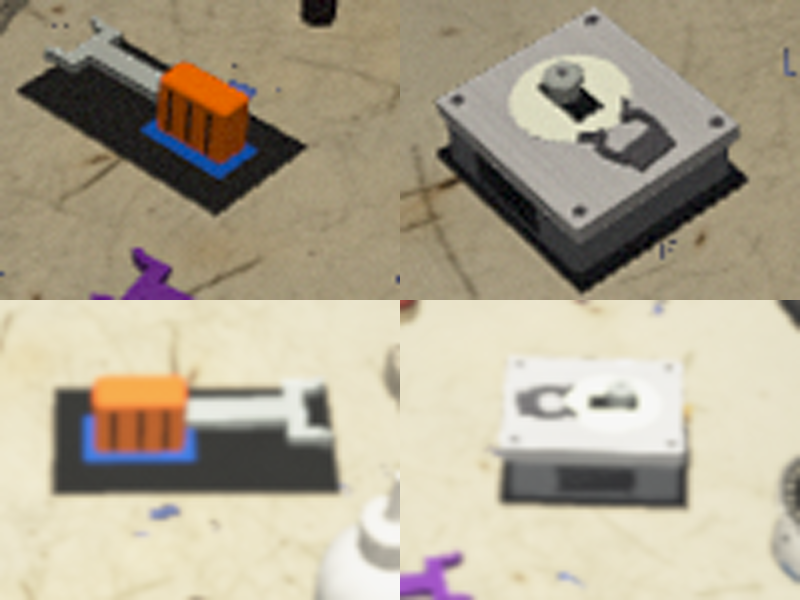

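The crop confirms: the orange grip block stands on the blue patch of the black mat (crop 200,110), blade towards +x; the purple one lies bare on the bench and isn't meant. The clip lies on the plate, mouth towards the shaft. I'll move above the fork for a wrist view.

Emit:
{"fn": "carry_out", "kwargs": {"motion": [[4.0,-2.4,-0.5,0,0,0],[4.0,-2.4,-0.5,0,0,0],[4.0,-2.4,-0.5,0,0,0],[4.0,-2.4,-0.5,0,0,0],[4.0,-2.4,-0.5,0,0,0],[4.0,-2.4,-0.5,0,0,0],[4.0,-2.4,-0.5,0,0,0],[4.0,-2.4,-0.5,0,0,0],[4.0,-2.4,-0.5,0,0,0],[4.0,-2.4,-0.5,0,0,0],[4.0,-2.4,-0.5,0,0,0.13],[0,0,0,0,0,0.13]], "jaw": 100, "force": 50}}

```text
time: 1.35
ee_pos: [491.4, -149.9, 297.1]
tcp_rot: [1.0, -0.015, 0.0, -0.001]
contact_force: [0.1, -0.9, 0.5]
grip_width: 84.9
finger_force: 0.0
```

Emit:
{"fn": "carry_out", "kwargs": {"motion": [[0,0,0,0,0,0],[0,0,0,0,0,0]]}}

```text
time: 1.55
ee_pos: [487.6, -153.5, 297.0]
tcp_rot: [1.0, -0.013, -0.0, -0.0]
contact_force: [-0.4, -1.1, -0.3]
grip_width: 85.5
finger_force: 0.0
```

```bash
cat >> h.py <<'E'
def yaw():
    s=robot.sense(); x,y,z,w=s['tcp_rot']; return s['ee_pos'],2*np.arctan2(y,x),s
def px(c,X):
    q=c['R']@np.asarray(X,float)+c['t']; return c['f']*q[0]/q[2]+c['cx'],c['f']*q[1]/q[2]+c['cy']
def rect(m,p,name):
    q=p[m]; q=q[np.isfinite(q).all(1)]
    r=cv2.minAreaRect(q[:,:2].astype(np.float32)); print(name,len(q),'c',np.round(r[0],1),'size',np.round(r[1],1),'ang',round(r[2],2),'z',np.round(np.percentile(q[:,2],[2,50,98]),1))
E
python3 - <<'E'
from h import *
e,a,s=yaw(); print(e,a,s['contact_force'])
cap('wrist','w1'); c=load('w1'); print('viewdir',c['R'][2],'cam',-c['R'].T@c['t'])
p=cloud(c); hsv=cv2.cvtColor(c['im'],cv2.COLOR_BGR2HSV); H,S,V=[hsv[...,i].astype(int) for i in range(3)]
N=(p[...,0]>450)&(p[...,0]<720)&(abs(p[...,1]+155)<70)
o=N&(H<18)&(S>170)&(V>80)
for n,m in (('orange',o&(p[...,2]>35)),('blue',N&(H>100)&(H<130)&(S>150)&(p[...,2]<10)),('mat',N&(V<70)&(p[...,2]<10)),('blade',N&(S<70)&(p[...,2]>14)&(p[...,2]<32))):
    if m.sum()>10: rect(m,p,n)
E
```

```text
[ 487.63015185 -153.46695588  297.00311412] -0.025433710778000173 [-0.37000346 -1.06627226 -0.30621741]
viewdir [-0.28547091  0.00671321 -0.95836386] cam [ 560.14914142 -156.08645716  428.04450875]
orange 305 c [ 558.2 -150.3] size [20.9 46.8] ang 88.0 z [39.1 40.8 42.4]
blue 242 c [ 557.9 -148.6] size [33.2 58.7] ang 86.57 z [-0.   1.6  3.4]
mat 7561 c [ 588.5 -150.4] size [ 76.7 151.4] ang 86.67 z [-0.2  1.5  3.3]
blade 1824 c [ 621.9 -152.5] size [46.3 75.9] ang 87.0 z [22.8 25.4 27.2]
```

View pics/w1.png

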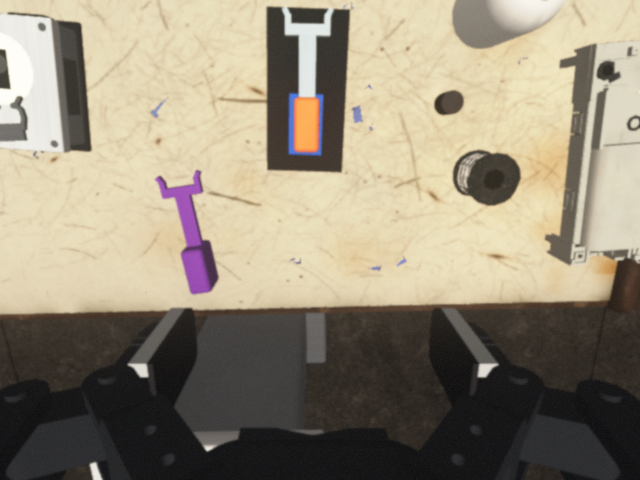

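Wrist view: orange fork at (307,125) on mat, purple look-alike at (195,235), unit at upper left, capacitor (448,102) and reel (488,178) clear to the right. Block centre (558,-150), top z≈41, sizes match. Going down to grasp.

Emit:
{"fn": "carry_out", "kwargs": {"motion": [[1.4,-0.14,4,0,0,0.02],[1.4,-0.14,4,0,0,0],[1.4,-0.14,4,0,0,0],[1.4,-0.14,4,0,0,0],[1.4,-0.14,4,0,0,0],[0,0,3,0,0,0],[0,0,2.5,0,0,0],[0,0,1.5,0,0,0],[0,0,1.0,0,0,0],[0,0,0,0,0,0]]}}

```text
time: 2.6
ee_pos: [557.1, -150.2, 16.4]
tcp_rot: [1.0, -0.025, -0.001, -0.0]
contact_force: [-0.2, -0.7, 0.3]
grip_width: 85.2
finger_force: 0.0
```

Emit:
{"fn": "carry_out", "kwargs": {"motion": [[0,0,0,0,0,0],[0,0,0,0,0,0],[0,0,0,0,0,0],[0,0,0,0,0,0],[0,0,0,0,0,0],[0,0,0,0,0,0],[0,0,0,0,0,0],[0,0,0,0,0,0]], "jaw": 0, "force": 60}}

```text
time: 3.4
ee_pos: [558.7, -149.6, 18.0]
tcp_rot: [1.0, -0.025, 0.001, 0.0]
contact_force: [-1.2, 0.1, 5.7]
grip_width: 23.4
finger_force: 59.4
```

Emit:
{"fn": "carry_out", "kwargs": {"motion": [[0,0,-0.5,0,0,0],[0,0,-1.5,0,0,0],[0,0,-3,0,0,0],[0,0,-4,0,0,0],[0,0,-4,0,0,0],[0,0,-1,0,0,0]]}}

```text
time: 4.0
ee_pos: [560.0, -150.0, 161.8]
tcp_rot: [1.0, -0.025, 0.003, 0.001]
contact_force: [1.3, -0.7, -2.4]
grip_width: 23.1
finger_force: 58.8
```

Emit:
{"fn": "carry_out", "kwargs": {"motion": [[-0.6,-1.7,0,0,0,0],[-1.1,-3.0,0,0,0,0],[-1.3,-4.0,0,0,0,0],[-1.3,-4.0,0,0,0,0],[-1.2,-4.0,0,0,0,0],[-0.7,-2.5,0,0,0,0],[-0.4,-1.5,0,0,0,0],[0,0,0,0,0,0],[0,0,0,0,0,0],[0,0,0,0,0,0]]}}

```text
time: 5.0
ee_pos: [500.9, 15.5, 158.3]
tcp_rot: [1.0, 0.006, -0.0, -0.017]
contact_force: [0.2, 0.3, -2.4]
grip_width: 23.4
finger_force: 59.0
```

```bash
python3 - <<'E'
from h import *
e,a,s=yaw(); print(e,a,s['contact_force'],s['torque'],s['grip_width'])
cap('wrist','w2'); c=load('w2'); p=cloud(c); im=c['im']
B=(p[...,0]>500)&(p[...,0]<720)&(p[...,1]>60)&(p[...,1]<200)
rect(B&(abs(p[...,2]-45)<3.5),p,'plate'); 
h=B&(p[...,2]>56)&(p[...,2]<64)&(p[...,1]>100)&(p[...,1]<150); rect(h,p,'head')
b=(p[...,2]>110); v,u=np.where(b); print('high pix',u.min(),u.max(),v.min(),v.max())
E
```

```text
[500.86441996  15.47550051 158.25297516] 0.011053354771062866 [ 0.24652731  0.25608336 -2.40664166] [-0.0412537   0.026015    0.01613245] 23.35676707694982
plate 26744 c [593.1 124.5] size [101.2 100. ] ang 84.45 z [42.9 44.5 48. ]
head 1145 c [617.7 121.9] size [19.8 19.3] ang 70.23 z [56.4 58.3 59.8]
high pix 0 639 0 479
```

View pics/w2.png

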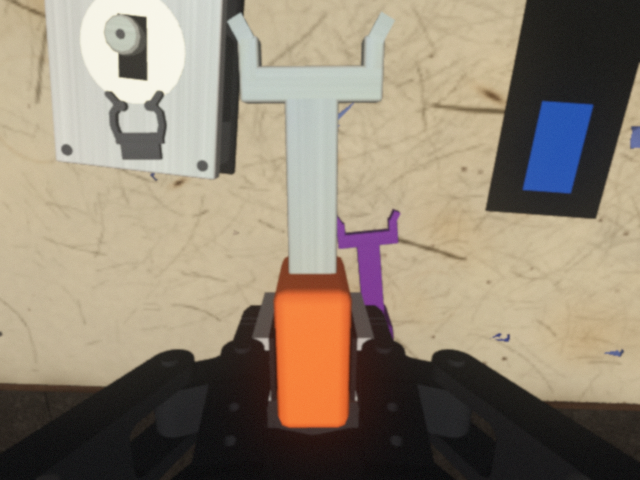

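Wrist view: fork held square (prongs at (237,25) and (385,25)), unit upper left: shaft head (123,35), clip tail end about (141,158), clip mouth up. The TCP fell ~40 mm short in y and is slightly rolled; checking the joints before going on.

```bash
python3 - <<'E'
from h import *
e,a,s=yaw()
for k in s: print(k,np.round(s[k],4))
from scipy.spatial.transform import Rotation as R
print(R.from_quat(s['tcp_rot']).as_matrix().round(4))
c=load('w2'); o=c['im']
x=[cv2.resize(o[85:185,60:240],(800,444),interpolation=cv2.INTER_CUBIC)]
cv2.imwrite('pics/crop2.png',x[0]); cap('scene','s2')
E
```

```text
time 5.05
joint_positions [ 0.0103  0.2416 -0.2314  1.0981  0.0351  3.1407]
joint_vel [ 0.0031  0.0003 -0.0011  0.0025  0.0003 -0.0001]
joint_torque [ 1.55300e-01 -5.29130e+01  3.30582e+01 -1.83000e-02  1.60000e-01
  2.50000e-03]
ee_pos [500.7968  15.5353 158.2388]
tcp_rot [ 9.998e-01  5.600e-03 -2.000e-04 -1.750e-02]
contact_force [ 0.4334  0.0073 -2.6341]
torque [-0.0271  0.0332 -0.0292]
finger_force 59.0086
grip_width 23.319
[[ 9.999e-01  1.120e-02 -6.000e-04]
 [ 1.120e-02 -9.993e-01  3.500e-02]
 [-2.000e-04 -3.510e-02 -9.994e-01]]
```

View pics/s2.png

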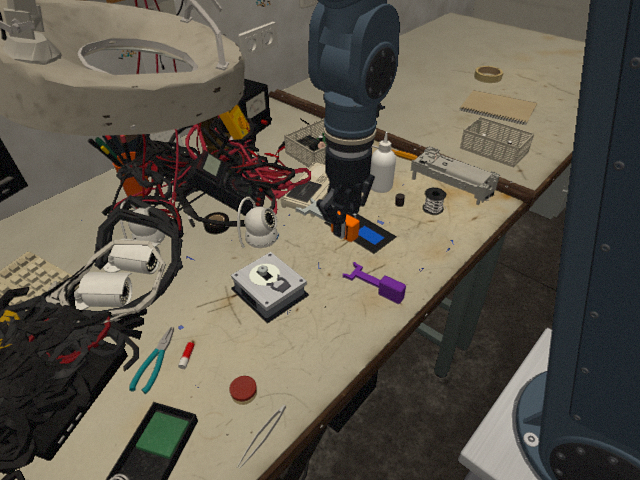

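View pics/crop2.png

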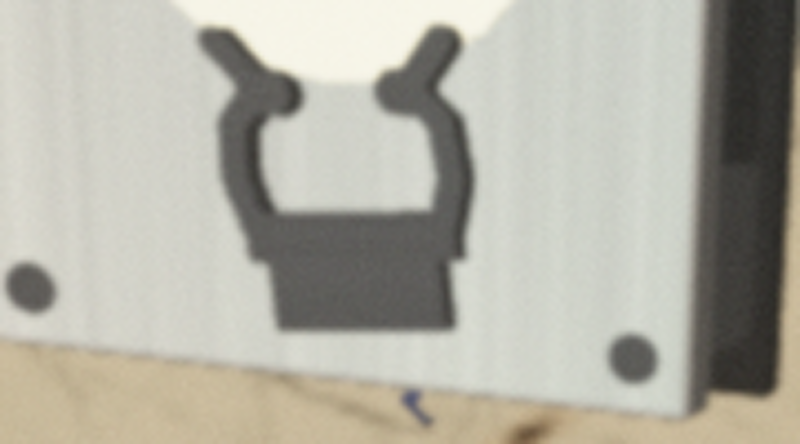

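Cause: joint 6 is at its +3.14 limit (j6 = j1 + π − yaw), so this grasp can't reach the unit's yaw. I'll set the fork back on its patch and regrasp with the hand turned half round. First the measurements from this good view (tail end corners at px (123,159) and (162,159), mouth tips (108,94) and (160,94), front plate edge (60,161.5)–(215,178)).

```bash
python3 - <<'E'
from h import *
c=load('w2'); p=cloud(c)
q=lambda u,v,z:atz(c,60+u/4.4444,85+v/4.4444,z)[:2]
A={'tailL':q(279,328,49),'tailR':q(454,328,49),'mouthL':q(208,36,49),'mouthR':q(447,36,49),'eL':q(0,340,45),'eR':q(690,415,45),'sL':q(30,287,45),'sR':q(633,358,45),'boreL':q(266,212,49),'boreR':q(433,212,49),'head':atz(c,123,35,59)[:2]}
for k in A: print(k,A[k].round(1))
print('tail w',np.linalg.norm(A['tailL']-A['tailR']),'mouth w',np.linalg.norm(A['mouthL']-A['mouthR']))
t=(A['tailL']+A['tailR'])/2; m=(A['mouthL']+A['mouthR'])/2; d=m-t; print('tail',t,'len(39)',np.linalg.norm(d),'clip yaw',np.arctan2(d[1],d[0]))
d=A['tailL']-A['tailR']; print('yaw from tail',np.arctan2(-d[0],d[1]))
for a,b in (('eL','eR'),('sL','sR')): d=A[a]-A[b]; print('unit yaw',np.arctan2(-d[0],d[1]), np.linalg.norm(d))
# fork blade yaw from depth
m=(p[...,2]>145)&(p[...,2]<175)&(p[...,0]>535); rect(m,p,'blade')
h=cv2.cvtColor(c['im'],cv2.COLOR_BGR2HSV); bl=(h[...,0]>100)&(h[...,0]<130)&(h[...,1]>150)&(p[...,2]<10)&(p[...,1]<-100); rect(bl&(p[...,0]>500),p,'blue')
# plate edge lines from scene
for tag in('scene0','side0','w2'):
    c=load(tag);p=cloud(c);B=(abs(p[...,2]-45)<4)&(p[...,0]>500)&(p[...,0]<720)&(p[...,1]>60)&(p[...,1]<200)
    ys=p[...,1][B];xs=p[...,0][B]; pts=[]
    for y in range(95,156,6):
        k=abs(ys-y)<3
        if k.sum()>5: pts.append((y,np.percentile(xs[k],2),np.percentile(xs[k],98)))
    pts=np.array(pts); print(tag,'front fit',np.polyfit(pts[:,0]-124,pts[:,1],1),'back',np.polyfit(pts[:,0]-124,pts[:,2],1))
    pts=[]
    for x in range(560,640,6):
        k=abs(xs-x)<3
        if k.sum()>5: pts.append((x,np.percentile(ys[k],2),np.percentile(ys[k],98)))
    pts=np.array(pts); print('   right',np.polyfit(pts[:,0]-600,pts[:,1],1),'left',np.polyfit(pts[:,0]-600,pts[:,2],1))
E
```

```text
tailL [551.1 133.7]
tailR [551.4 109.6]
mouthL [588.4 138.3]
mouthR [588.6 106.8]
eL [548.5 175.5]
eR [539.5  79.1]
sL [555.8 170. ]
sR [547.3  86.6]
boreL [566.3 133.5]
boreR [566.5 110.9]
head [616.9 120.1]
tail w 24.13218044289709 mouth w 31.5026274504595
tail [551.21485362 121.6344361 ] len(39) 37.27664849270543 clip yaw 0.024432242828912955
yaw from tail 0.012937034938471934
unit yaw -0.09327276205157148 96.79918325535208
unit yaw -0.10226164693884657 83.85298048034022
blade 14696 c [568.7  15.4] size [67.7 46.5] ang 0.95 z [163.7 165.6 167.1]
blue 4586 c [ 558.  -148.9] size [36.4 60.9] ang 86.66 z [0.4 1.8 3.3]
scene0 front fit [1.07663572e-01 5.42705872e+02] back [7.76692478e-02 6.54664409e+02]
   right [-0.11167166 78.49790876] left [-1.14344283e-01  1.75290201e+02]
side0 front fit [1.25450610e-01 5.45285926e+02] back [7.22337654e-02 6.54313348e+02]
   right [-0.11930762 73.43116636] left [-9.28777785e-02  1.70318541e+02]
w2 front fit [9.63839021e-02 5.45301388e+02] back [3.08262806e-03 6.35895504e+02]
   right [-0.10492602 74.58288384] left [-9.82076821e-02  1.71466702e+02]
```

Emit:
{"fn": "carry_out", "kwargs": {"motion": [[0.7,2,0,0,0,0],[1.2,4,0,0,0,0],[1.2,4,0,0,0,0],[1.2,4,0,0,0,0],[0.8,2,0,-0.035,0,0.061],[0.4,0.6,0,0,0,0],[0,0,0,0,0,0],[0,0,0,0,0,0]]}}

```text
time: 5.9
ee_pos: [556.7, -148.3, 152.5]
tcp_rot: [1.0, -0.023, -0.001, -0.001]
contact_force: [0.3, 0.7, -1.9]
grip_width: 23.2
finger_force: 59.3
```

Emit:
{"fn": "carry_out", "kwargs": {"motion": [[0.15,0.1,3,0,0,0],[0,0,3.5,0,0,0],[0,0,3,0,0,0],[0,0,2,0,0,0],[0,0,1.2,0,0,0],[0,0,0.5,0,0,0],[0,0,0.1,0,0,0],[0,0,0,0,0,0],[0,0,0,0,0,0]]}}

```text
time: 6.8
ee_pos: [559.1, -150.2, 20.7]
tcp_rot: [1.0, -0.024, 0.0, 0.0]
contact_force: [-0.3, 0.5, -1.7]
grip_width: 23.3
finger_force: 59.4
```

```bash
python3 - <<'E'
from h import *
e,a,s=yaw(); print(e,a,s['contact_force'])
E
```

```text
[ 559.08651964 -150.22139671   20.7143413 ] -0.0480284452926109 [-0.27670972  0.49680172 -1.70014149]
```

Emit:
{"fn": "carry_out", "kwargs": {"motion": [[-0.1,-0.1,0.15,0,0,0],[0,0,0.1,0,0,0],[0,0,0,0,0,0],[0,0,0,0,0,0]]}}

```text
time: 7.2
ee_pos: [557.6, -149.0, 18.1]
tcp_rot: [1.0, -0.024, -0.0, -0.0]
contact_force: [-2.9, 0.5, 7.2]
grip_width: 23.3
finger_force: 60.4
```

Emit:
{"fn": "carry_out", "kwargs": {"motion": [[0,0,0,0,0,0],[0,0,0,0,0,0],[0,0,0,0,0,0],[0,0,0,0,0,0],[0,0,0,0,0,0],[0,0,0,0,0,0]], "jaw": 100}}

```text
time: 7.8
ee_pos: [557.4, -149.1, 17.1]
tcp_rot: [1.0, -0.024, -0.001, -0.0]
contact_force: [0.3, 0.5, 0.2]
grip_width: 85.3
finger_force: 0.0
```

Emit:
{"fn": "carry_out", "kwargs": {"motion": [[0,0,-2,0,0,0],[0,0,-4,0,0,0],[0,0,-4,0,0,-0.1],[0,0,-4,0,0,-0.149],[0,0,-4,0,0,-0.149],[0,0,0,0,0,-0.149],[0,0,0,0,0,-0.149],[0,0,0,0,0,-0.149],[0,0,0,0,0,-0.149],[0,0,0,0,0,-0.149],[0,0,0,0,0,-0.149],[0,0,0,0,0,-0.149]]}}

```text
time: 9.0
ee_pos: [557.6, -149.1, 197.1]
tcp_rot: [0.765, 0.644, -0.001, -0.001]
contact_force: [0.5, 0.8, -0.0]
grip_width: 85.3
finger_force: 0.0
```

Emit:
{"fn": "carry_out", "kwargs": {"motion": [[0,0,0,0,0,-0.149],[0,0,0,0,0,-0.149],[0,0,0,0,0,-0.149],[0,0,0,0,0,-0.149],[0,0,0,0,0,-0.149],[0,0,0,0,0,-0.149],[0,0,0,0,0,-0.149],[0,0,0,0,0,-0.149],[0,0,0,0,0,-0.149],[0,0,0,0,0,-0.149],[0,0,0,0,0,-0.149],[0,0,0,0,0,-0.062]]}}

```text
time: 10.2
ee_pos: [557.6, -149.1, 197.1]
tcp_rot: [0.021, 1.0, 0.0, -0.001]
contact_force: [-0.0, 0.1, 0.2]
grip_width: 85.8
finger_force: 0.0
```

Emit:
{"fn": "carry_out", "kwargs": {"motion": [[0,0,0,0,0,0],[0,0,0,0,0,0]]}}

```text
time: 10.4
ee_pos: [557.6, -149.1, 197.1]
tcp_rot: [0.025, 1.0, 0.0, -0.001]
contact_force: [-0.0, -0.3, -0.2]
grip_width: 85.0
finger_force: 0.0
```

```bash
python3 - <<'E'
from h import *
e,a,s=yaw(); print(e,a,s['joint_positions'],s['tcp_rot'])
cap('wrist','w3'); c=load('w3'); p=cloud(c); hsv=cv2.cvtColor(c['im'],cv2.COLOR_BGR2HSV); H,S,V=[hsv[...,i].astype(int) for i in range(3)]
N=(p[...,0]>450)&(p[...,0]<720)&(abs(p[...,1]+155)<70)
o=N&(H<18)&(S>170)&(V>80)
for n,m in (('orange',o&(p[...,2]>35)),('blade',N&(S<70)&(V>100)&(p[...,2]>14)&(p[...,2]<32)&(p[...,0]>588))):
    if m.sum()>10: rect(m,p,n)
E
```

```text
[ 557.64836018 -149.11916637  197.11443495] 3.0916528966783723 [-2.61259175e-01  3.46161077e-01  2.37324918e-02  1.24991383e+00
 -6.71774783e-05 -2.11319367e-01] [ 2.49672763e-02  9.99687970e-01  1.48311693e-04 -7.59427154e-04]
orange 1894 c [ 532.8 -149.5] size [23.  94.9] ang 88.23 z [38.2 41.3 42.9]
blade 3288 c [ 654.  -154.4] size [ 87.4 132. ] ang 90.0 z [15.5 25.6 30.2]
```

Emit:
{"fn": "carry_out", "kwargs": {"motion": [[0,0,3,0,0,0],[0,0,4.5,0,0,0],[0,0,4,0,0,0],[0,0,3,0,0,0],[0,0,2,0,0,0],[0,0,1,0,0,0],[0,0,0.5,0,0,0],[0,0,0,0,0,0]]}}

```text
time: 11.25
ee_pos: [557.6, -149.1, 17.3]
tcp_rot: [0.024, 1.0, 0.0, -0.001]
contact_force: [-0.6, -0.3, -0.3]
grip_width: 85.0
finger_force: 0.0
```

Emit:
{"fn": "carry_out", "kwargs": {"motion": [[0,0,0,0,0,0],[0,0,0,0,0,0],[0,0,0,0,0,0],[0,0,0,0,0,0],[0,0,0,0,0,0],[0,0,0,0,0,0],[0,0,0,0,0,0],[0,0,0,0,0,0]], "jaw": 0, "force": 80}}

```text
time: 12.05
ee_pos: [557.8, -149.1, 17.8]
tcp_rot: [0.024, 1.0, 0.0, -0.0]
contact_force: [-0.6, 1.3, 5.0]
grip_width: 23.3
finger_force: 78.8
```

Emit:
{"fn": "carry_out", "kwargs": {"motion": [[0,0,-0.5,0,0,0],[0,0,-1.5,0,0,0],[0,0,-3,0,0,0],[0,0,-4,0,0,0],[0,0,-4,0,0,0],[0,0,-1,0,0,0],[0,0,0,0,0,0]]}}

```text
time: 12.75
ee_pos: [558.4, -149.3, 158.7]
tcp_rot: [0.024, 1.0, -0.0, 0.001]
contact_force: [0.1, 0.0, -2.5]
grip_width: 22.9
finger_force: 78.4
```

Emit:
{"fn": "carry_out", "kwargs": {"motion": [[1.0,2.0,0,0,0,0],[1.7,3.3,0,0,0,0],[2.2,4.3,0,0,0,0],[2.2,4.3,0,0,0,0],[2.2,4.3,0,0,0,0],[2.2,4.3,0,0,0,0],[1.3,2.5,0,0,0,0],[0.7,1.4,0,0,0,-0.05],[0,0,0,0,0,0],[0,0,0,0,0,0],[0,0,0,0,0,0]]}}

```text
time: 13.85
ee_pos: [435.3, 120.3, 156.6]
tcp_rot: [-0.0, 1.0, -0.0, -0.001]
contact_force: [-0.0, 0.5, -1.5]
grip_width: 22.8
finger_force: 78.7
```

```bash
python3 - <<'E'
from h import *
e,a,s=yaw(); print(e,a-np.pi,s['contact_force'],s['joint_positions'].round(3))
cap('wrist','w4'); cap('side','sd4'); cap('scene','sc4')
c=load('w4'); p=cloud(c)
for n in ('w4','sc4','sd4'):
    c=load(n);p=cloud(c); m=(p[...,2]>145)&(p[...,2]<178)&(p[...,0]>e[0]+28)&(p[...,0]<e[0]+130)&(abs(p[...,1]-e[1])<40)
    if m.sum()>20:
        rect(m,p,n+' blade'); q=p[m]; print('tip x max',np.percentile(q[:,0],99.5)-e[0])
        st=q[(q[:,0]<e[0]+75)]; k=np.polyfit(st[:,0]-e[0]-50,st[:,1]-e[1],1) if len(st)>10 else 0; print('stem fit',k)
        f=q[(q[:,0]>e[0]+90)]; print('prong y',np.percentile(f[:,1],[2,98])-e[1] if len(f)>10 else 0)
E
```

```text
[435.32480023 120.29343391 156.61776088] 0.0006970035873168356 [-0.01621448  0.45012939 -1.48101285] [ 0.269  0.164 -0.338  1.072  0.     0.269]
w4 blade 386 c [473.7 119.3] size [15.6  6.2] ang 85.46 z [163.2 164.2 165.4]
tip x max 41.359450755916555
stem fit [-0.05588434 -1.65161118]
prong y 0
sc4 blade 222 c [519.7 122.2] size [35.9 48.2] ang 0.44 z [158.2 164.9 167.1]
tip x max 102.07604195576886
stem fit [ 0.54970833 -8.27984543]
prong y [-20.85780177  24.48141094]
sd4 blade 213 c [500.8 117.9] size [71.1 48. ] ang 0.49 z [157.6 165.1 168.1]
tip x max 101.07704764448061
stem fit [-0.03295726 -4.08200539]
prong y [-24.16622046  21.66946674]
```

View pics/w4.png

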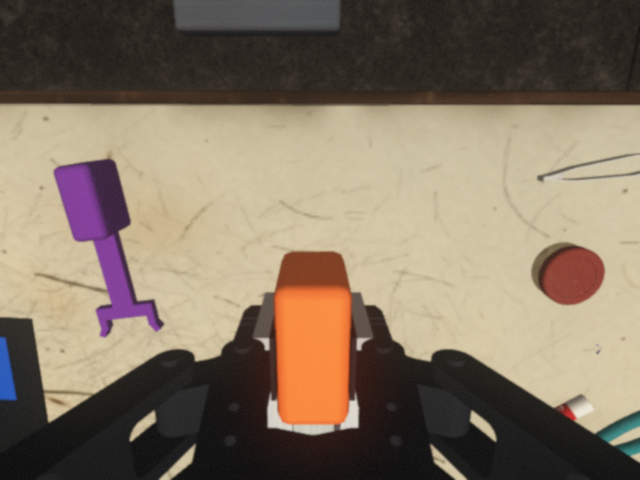

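Wrist view now faces back to the bench edge: grip block centred in the pads, purple fork and tin clear. Fork tips sit at TCP+102 mm as expected; notch needs about +1.6 mm in y. Lowering in front of the plate.

Emit:
{"fn": "carry_out", "kwargs": {"motion": [[0,0.16,2.5,0,0,0],[0,0,3.5,0,0,0],[0,0,2.5,0,0,0],[0,0,1.4,0,0,0],[0,0,0.6,0,0,0],[0,0,0.1,0,0,0],[0,0,0,0,0,0],[0,0,0,0,0,0],[0,0,0,0,0,0]]}}

```text
time: 14.9
ee_pos: [435.8, 122.8, 52.1]
tcp_rot: [-0.001, 1.0, 0.0, -0.0]
contact_force: [-0.2, -0.1, -1.6]
grip_width: 23.1
finger_force: 78.7
```

Emit:
{"fn": "carry_out", "kwargs": {"motion": [[-0.5,0,0,0,0,0],[-0.5,0,0,0,0,0],[-0.5,0,0,0,0,0],[-0.3,0,0,0,0,0],[0,0,0,0,0,0],[0,0,0,0,0,0]]}}

```text
time: 15.5
ee_pos: [453.1, 122.6, 51.2]
tcp_rot: [-0.001, 1.0, 0.0, -0.001]
contact_force: [-0.1, -0.2, -1.5]
grip_width: 22.8
finger_force: 78.7
```

```bash
python3 - <<'E'
from h import *
a,_=cap('scene','sc5'); b,_=cap('side','sd5')
f=lambda i,x,y:cv2.resize(i[y:y+60,x:x+80],(800,600),interpolation=cv2.INTER_CUBIC)[:,0:800]
g=[cv2.resize(f(a,245,250),(400,300)),cv2.resize(f(b,275,190),(400,300))]
A=cv2.resize(a[262:307,258:318],(400,300),interpolation=cv2.INTER_CUBIC); B=cv2.resize(b[190:226,298:346],(400,300),interpolation=cv2.INTER_CUBIC)
cv2.imwrite('pics/crop5.png',np.vstack([np.hstack(g),np.hstack([A,B])]))
E
```

```text
(no output)
```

View pics/crop5.png

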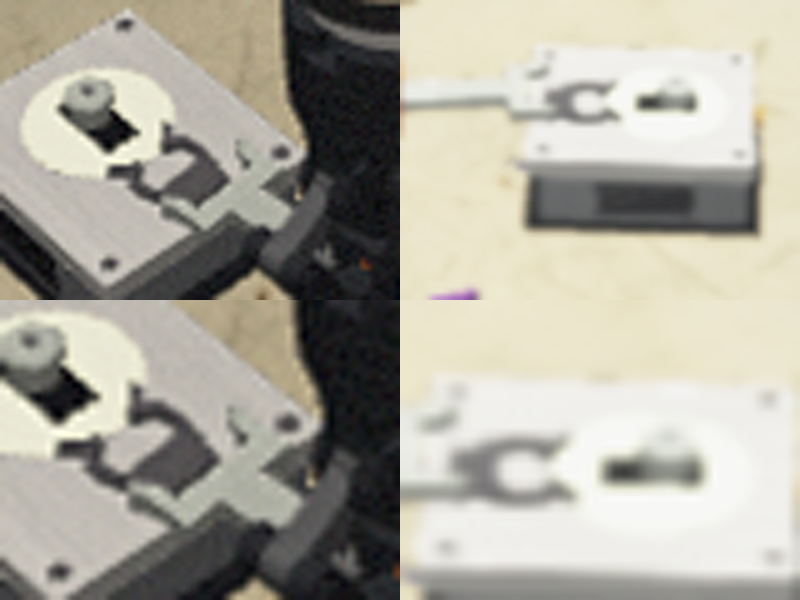

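```bash
python3 - <<'E'
from h import *
c=load('sc5')
for n,u,v,z in (('tip+y',140,493,59),('tip-y',236,410,59),('tail-y',216,463,49),('clip tip+y',62,448,49),('clip tip-y',135,398,49),('head',30,345,59)):
    print(n,atz(c,258+u*.15,262+(v-300)*.15,z).round(1))
c=load('sd5')
for n,u,v,z in (('tip-y',525,460+20,59),('tip+y',450,415,59),('clip tip-y',572,492,49),('clip tip+y',565,440,49),('head',668,442,59)):
    print('side',n,atz(c,298+(u-400)*.12,190+(v-300)*.12,z).round(1))
E
```

```text
tip+y [548.6 144.5  59. ]
tip-y [550.9 103.7  59. ]
tail-y [547.6 115.9  49. ]
clip tip+y [585.1 141.1  49. ]
clip tip-y [583.6 113.1  49. ]
head [614.9 124.7  59. ]
side tip-y [573.7 101.6  59. ]
side tip+y [553.2 137.2  59. ]
side clip tip-y [588.8 108.5  49. ]
side clip tip+y [588.9 136.1  49. ]
side head [619.  119.1  59. ]
```

```bash
python3 - <<'E'
from h import *
for tag in ('scene0','sc5','side0','sd5'):
    c=load(tag); p=cloud(c); V=c['im'].max(2).astype(int)
    v,u=np.mgrid[:480,:640]
    r=np.einsum('ij,hwj->hwi',c['R'].T,np.stack([(u-c['cx'])/c['f'],(v-c['cy'])/c['f'],np.ones_like(u,float)],-1)); o=-c['R'].T@c['t']
    def Z(z): return o+r*((z-o[2])/r[...,2])[...,None]
    P=Z(49); thr=105 if tag[1]=='c' else 150
    m=(V<thr)&(P[...,0]>543)&(P[...,0]<592)&(P[...,1]>100)&(P[...,1]<150)&(p[...,2]>40)&(p[...,2]<56)
    for a,b in ((546,552),(552,557),(557,563),(566,574),(574,580)):
        k=m&(P[...,0]>a)&(P[...,0]<b); y=P[...,1][k]; 
        if len(y)>3: print(tag,a,b,len(y),'clip y',y.min().round(1),y.max().round(1),y.mean().round(1))
    if tag[-1]=='5':
        Q=Z(59); m=(p[...,2]>54)&(p[...,2]<66)&(Q[...,0]<562)&(Q[...,0]>505)&(abs(Q[...,1]-122)<40)
        for a,b in ((515,525),(525,532),(532,541),(545,558)):
            k=m&(Q[...,0]>a)&(Q[...,0]<b); y=Q[...,1][k]; 
            if len(y)>3: print(tag,a,b,len(y),'fork y',y.min().round(1),y.max().round(1),((y.min()+y.max())/2).round(1))
    Q=Z(59); m=(p[...,2]>56)&(p[...,2]<64)&(abs(Q[...,0]-618)<16)&(abs(Q[...,1]-122)<16); q=Q[m]; print(tag,'head',(q.min(0)+q.max(0))/2, q.mean(0))
E
```

```text
scene0 546 552 16 clip y 113.8 136.6 125.2
scene0 552 557 26 clip y 113.2 137.3 125.1
scene0 557 563 35 clip y 111.9 140.6 126.2
scene0 566 574 17 clip y 108.8 142.5 126.7
scene0 574 580 19 clip y 109.5 141.5 124.8
scene0 head [616.18991701 125.06892329  59.        ] [616.05817137 124.94554549  59.        ]
sc5 546 552 15 clip y 113.8 140.9 123.9
sc5 552 557 20 clip y 113.2 131.2 122.2
sc5 557 563 28 clip y 111.9 140.6 123.6
sc5 566 574 15 clip y 110.1 142.0 126.8
sc5 574 580 17 clip y 109.5 141.5 123.9
sc5 515 525 37 fork y 116.2 134.4 125.3
sc5 525 532 48 fork y 105.7 147.7 126.7
sc5 532 541 83 fork y 103.2 148.4 125.8
sc5 545 558 28 fork y 101.9 148.8 125.4
sc5 head [614.45467511 125.06892329  59.        ] [615.29887585 124.98638697  59.        ]
side0 552 557 5 clip y 114.8 128.1 120.2
side0 557 563 13 clip y 110.2 132.2 121.7
side0 566 574 7 clip y 109.6 136.4 124.9
side0 574 580 5 clip y 109.2 135.9 119.9
side0 head [617.31960221 121.47465553  59.        ] [617.2619197  120.11645114  59.        ]
sd5 557 563 13 clip y 110.2 132.2 121.7
sd5 566 574 5 clip y 109.7 136.3 125.6
sd5 574 580 5 clip y 109.2 135.9 119.9
sd5 515 525 21 fork y 107.4 129.4 118.4
sd5 525 532 16 fork y 102.3 128.8 115.5
sd5 532 541 39 fork y 97.4 141.9 119.7
sd5 545 558 23 fork y 96.7 145.6 121.2
sd5 head [617.31960221 121.47465553  59.        ] [617.50016723 120.5906158   59.        ]
```

Fork, clip tail and shaft head line up in y within ~0.5 mm in the scene view (125.4 / 125.2 / 125.0). Lowering to feel the plate.

Emit:
{"fn": "carry_out", "kwargs": {"motion": [[0,0,0.2,0,0,0],[0,0,0.15,0,0,0],[0,0,0.1,0,0,0],[0,0,0,0,0,0],[0,0,0,0,0,0]]}}

```text
time: 16.1
ee_pos: [453.2, 122.7, 46.8]
tcp_rot: [-0.001, 1.0, 0.0, -0.001]
contact_force: [0.4, -0.9, -2.3]
grip_width: 22.9
finger_force: 78.7
```

Emit:
{"fn": "carry_out", "kwargs": {"motion": [[0,0,0.05,0,0,0],[0,0,0,0,0,0],[0,0,0,0,0,0]]}}

```text
time: 16.4
ee_pos: [453.3, 122.7, 46.4]
tcp_rot: [-0.001, 1.0, 0.0, -0.001]
contact_force: [-0.2, -0.0, -2.6]
grip_width: 23.2
finger_force: 78.7
```

Emit:
{"fn": "carry_out", "kwargs": {"motion": [[0,0,0.05,0,0,0],[0,0,0,0,0,0],[0,0,0,0,0,0]]}}

```text
time: 16.7
ee_pos: [453.2, 122.7, 45.9]
tcp_rot: [-0.001, 1.0, 0.0, -0.001]
contact_force: [0.5, 0.6, -1.7]
grip_width: 22.9
finger_force: 78.7
```

Emit:
{"fn": "carry_out", "kwargs": {"motion": [[0,0,0.05,0,0,0],[0,0,0,0,0,0],[0,0,0,0,0,0]]}}

```text
time: 17.0
ee_pos: [453.2, 122.7, 45.4]
tcp_rot: [-0.001, 1.0, 0.0, -0.001]
contact_force: [0.2, -0.3, -1.7]
grip_width: 22.9
finger_force: 78.7
```

Emit:
{"fn": "carry_out", "kwargs": {"motion": [[0,0,0.05,0,0,0],[0,0,0,0,0,0],[0,0,0,0,0,0]]}}

```text
time: 17.3
ee_pos: [453.2, 122.7, 44.9]
tcp_rot: [-0.001, 1.0, 0.0, -0.001]
contact_force: [0.2, -0.7, -1.8]
grip_width: 23.3
finger_force: 78.7
```

Emit:
{"fn": "carry_out", "kwargs": {"motion": [[0,0,0.04,0,0,0],[0,0,0,0,0,0],[0,0,0,0,0,0]]}}

```text
time: 17.6
ee_pos: [453.4, 122.7, 44.6]
tcp_rot: [-0.001, 1.0, 0.0, -0.0]
contact_force: [-0.1, 0.2, -0.4]
grip_width: 23.4
finger_force: 78.8
```

Plate touched at TCP z ≈ 44.7. Raising 0.8 mm and advancing.

Emit:
{"fn": "carry_out", "kwargs": {"motion": [[0,0,-0.08,0,0,0],[-0.2,0,0,0,0,0],[-0.2,0,0,0,0,0],[-0.2,0,0,0,0,0],[-0.2,0,0,0,0,0],[-0.2,0,0,0,0,0],[-0.2,0,0,0,0,0],[-0.2,0,0,0,0,0],[0,0,0,0,0,0]]}}

```text
time: 18.5
ee_pos: [467.6, 122.8, 45.2]
tcp_rot: [-0.001, 1.0, 0.0, -0.001]
contact_force: [0.3, -1.0, -1.8]
grip_width: 23.1
finger_force: 78.7
```

Emit:
{"fn": "carry_out", "kwargs": {"motion": [[-0.2,0,0,0,0,0],[-0.2,0,0,0,0,0],[-0.2,0,0,0,0,0],[-0.2,0,0,0,0,0],[-0.2,0,0,0,0,0],[-0.2,0,0,0,0,0],[-0.2,0,0,0,0,0],[-0.2,0,0,0,0,0],[0,0,0,0,0,0]]}}

```text
time: 19.4
ee_pos: [483.6, 122.8, 45.2]
tcp_rot: [-0.001, 1.0, 0.0, -0.001]
contact_force: [-1.1, -0.9, -1.4]
grip_width: 23.3
finger_force: 78.7
```

```bash
cat > fk.py <<'E'
from h import *
def clipx(tag):
    c=load(tag); p=cloud(c); V=c['im'].max(2).astype(int); v,u=np.mgrid[:480,:640]
    r=np.einsum('ij,hwj->hwi',c['R'].T,np.stack([(u-c['cx'])/c['f'],(v-c['cy'])/c['f'],np.ones_like(u,float)],-1)); o=-c['R'].T@c['t']
    P=o+r*((49-o[2])/r[...,2])[...,None]
    m=(V<105)&(P[...,0]>543)&(P[...,0]<625)&(abs(P[...,1]-125)<19)&(p[...,2]>42)&(p[...,2]<56)
    print('clip dark',m.sum()); 
    for a in range(546,622,6):
        k=m&(P[...,0]>=a)&(P[...,0]<a+6); y=P[...,1][k]
        if len(y)>2: print(a,len(y),y.min().round(1),y.max().round(1),y.mean().round(1))
E
python3 - <<'E'
from fk import *
e,a,s=yaw(); print(e,a-np.pi,s['contact_force'])
cap('scene','sc6'); clipx('sc6')
E
```

```text
[483.57281436 122.80254083  45.24249203] 0.0021641600886992407 [-1.06455544 -0.87479603 -1.36181767]
clip dark 183
558 15 106.9 143.6 130.3
570 5 121.6 143.3 132.9
576 30 106.9 144.0 124.0
582 26 110.2 139.3 124.9
588 8 109.6 140.6 122.0
594 28 108.9 141.3 126.5
600 33 111.6 140.9 126.5
606 19 109.7 139.1 126.0
612 11 118.1 132.2 127.1
618 4 129.2 132.4 130.8
```

Clip is being pushed straight (scene y-extent 109–141 mm, centred on the shaft). Continuing, slower.

Emit:
{"fn": "carry_out", "kwargs": {"motion": [[-0.1,0,0,0,0,0],[-0.1,0,0,0,0,0],[-0.1,0,0,0,0,0],[-0.1,0,0,0,0,0],[-0.1,0,0,0,0,0],[-0.1,0,0,0,0,0],[0,0,0,0,0,0]]}}

```text
time: 20.15
ee_pos: [489.4, 122.8, 45.2]
tcp_rot: [-0.001, 1.0, 0.0, -0.001]
contact_force: [0.6, 1.1, -1.6]
grip_width: 22.7
finger_force: 78.7
```

Emit:
{"fn": "carry_out", "kwargs": {"motion": [[-0.1,0,0,0,0,0],[-0.1,0,0,0,0,0],[-0.1,0,0,0,0,0],[0,0,0,0,0,0]]}}

```text
time: 20.55
ee_pos: [492.1, 122.7, 45.1]
tcp_rot: [-0.001, 1.0, 0.0, -0.001]
contact_force: [-1.3, 0.4, -2.0]
grip_width: 23.1
finger_force: 78.7
```

Emit:
{"fn": "carry_out", "kwargs": {"motion": [[-0.1,0,0,0,0,0],[-0.1,0,0,0,0,0],[0,0,0,0,0,0]]}}

```text
time: 20.85
ee_pos: [493.4, 122.7, 45.0]
tcp_rot: [-0.001, 1.0, 0.0, -0.002]
contact_force: [-5.8, -0.1, -0.5]
grip_width: 23.0
finger_force: 78.7
```

Emit:
{"fn": "carry_out", "kwargs": {"motion": [[-0.1,0,0,0,0,0],[-0.1,0,0,0,0,0],[0,0,0,0,0,0]]}}

```text
time: 21.15
ee_pos: [495.2, 122.7, 45.0]
tcp_rot: [-0.001, 1.0, 0.0, -0.002]
contact_force: [-5.2, 0.5, -0.4]
grip_width: 22.9
finger_force: 78.8
```

Emit:
{"fn": "carry_out", "kwargs": {"motion": [[-0.1,0,0,0,0,0],[-0.1,0,0,0,0,0],[0,0,0,0,0,0]]}}

```text
time: 21.45
ee_pos: [497.8, 122.8, 45.0]
tcp_rot: [-0.001, 1.0, 0.0, -0.001]
contact_force: [-2.9, 0.9, -0.9]
grip_width: 23.1
finger_force: 78.6
```

Emit:
{"fn": "carry_out", "kwargs": {"motion": [[-0.1,0,0,0,0,0],[-0.1,0,0,0,0,0],[0,0,0,0,0,0]]}}

```text
time: 21.75
ee_pos: [501.4, 123.0, 45.5]
tcp_rot: [-0.001, 1.0, 0.0, 0.0]
contact_force: [0.6, -0.4, -1.9]
grip_width: 22.6
finger_force: 78.6
```

Emit:
{"fn": "carry_out", "kwargs": {"motion": [[-0.1,0,0,0,0,0],[-0.1,0,0,0,0,0],[0,0,0,0,0,0]]}}

```text
time: 22.05
ee_pos: [502.6, 122.9, 45.3]
tcp_rot: [-0.001, 1.0, 0.0, -0.0]
contact_force: [0.3, 0.4, -1.6]
grip_width: 23.1
finger_force: 78.6
```

Emit:
{"fn": "carry_out", "kwargs": {"motion": [[-0.1,0,0,0,0,0],[0,0,0,0,0,0]]}}

```text
time: 22.25
ee_pos: [503.4, 122.8, 45.2]
tcp_rot: [-0.001, 1.0, 0.0, -0.001]
contact_force: [-0.3, -0.2, -2.6]
grip_width: 23.4
finger_force: 78.6
```

Emit:
{"fn": "carry_out", "kwargs": {"motion": [[-0.1,0,0,0,0,0],[0,0,0,0,0,0]]}}

```text
time: 22.45
ee_pos: [504.4, 122.8, 45.2]
tcp_rot: [-0.001, 1.0, 0.0, -0.001]
contact_force: [-0.3, 0.4, -1.5]
grip_width: 23.1
finger_force: 78.6
```

Snapped (force released at TCP x ≈ 500). Approaching the seated clip carefully.

Emit:
{"fn": "carry_out", "kwargs": {"motion": [[-0.05,0,0,0,0,0],[0,0,0,0,0,0]]}}

```text
time: 22.65
ee_pos: [504.8, 122.8, 45.2]
tcp_rot: [-0.001, 1.0, 0.0, -0.001]
contact_force: [-0.0, 1.0, -1.6]
grip_width: 23.0
finger_force: 78.6
```

Emit:
{"fn": "carry_out", "kwargs": {"motion": [[-0.05,0,0,0,0,0],[0,0,0,0,0,0]]}}

```text
time: 22.85
ee_pos: [505.3, 122.8, 45.2]
tcp_rot: [-0.001, 1.0, 0.0, -0.001]
contact_force: [-0.5, -1.0, -2.2]
grip_width: 23.4
finger_force: 78.6
```

Emit:
{"fn": "carry_out", "kwargs": {"motion": [[-0.05,0,0,0,0,0],[0,0,0,0,0,0]]}}

```text
time: 23.05
ee_pos: [505.7, 122.8, 45.2]
tcp_rot: [-0.001, 1.0, 0.0, -0.001]
contact_force: [-0.7, 0.4, -1.9]
grip_width: 22.7
finger_force: 78.6
```

Emit:
{"fn": "carry_out", "kwargs": {"motion": [[-0.05,0,0,0,0,0],[0,0,0,0,0,0]]}}

```text
time: 23.25
ee_pos: [505.8, 122.8, 45.1]
tcp_rot: [-0.001, 1.0, 0.0, -0.001]
contact_force: [-2.4, 0.3, -2.8]
grip_width: 23.1
finger_force: 78.6
```

Emit:
{"fn": "carry_out", "kwargs": {"motion": [[-0.05,0,0,0,0,0],[-0.05,0,0,0,0,0],[0,0,0,0,0,0]]}}

```text
time: 23.55
ee_pos: [506.0, 122.7, 44.9]
tcp_rot: [-0.001, 1.0, 0.0, -0.002]
contact_force: [-6.7, 0.7, 0.8]
grip_width: 23.0
finger_force: 78.8
```

Emit:
{"fn": "carry_out", "kwargs": {"motion": [[-0.05,0,0,0,0,0],[-0.05,0,0,0,0,0],[0,0,0,0,0,0]]}}

```text
time: 23.85
ee_pos: [506.1, 122.7, 44.9]
tcp_rot: [-0.001, 1.0, 0.0, -0.003]
contact_force: [-9.3, 0.2, 2.9]
grip_width: 23.0
finger_force: 79.1
```

Emit:
{"fn": "carry_out", "kwargs": {"motion": [[-0.05,0,0,0,0,0],[-0.03,0,0,0,0,0],[0,0,0,0,0,0]]}}

```text
time: 24.15
ee_pos: [506.2, 122.6, 44.8]
tcp_rot: [-0.001, 1.0, 0.0, -0.003]
contact_force: [-12.3, 0.9, 5.6]
grip_width: 22.8
finger_force: 79.4
```

Emit:
{"fn": "carry_out", "kwargs": {"motion": [[0,0,0,0,0,0]]}}

```text
time: 24.25
ee_pos: [506.2, 122.6, 44.8]
tcp_rot: [-0.001, 1.0, 0.0, -0.003]
contact_force: [-12.1, 0.4, 4.3]
grip_width: 23.1
finger_force: 79.4
```

Emit:
{"fn": "carry_out", "kwargs": {"motion": [[-0.05,0,0,0,0,0],[0,0,0,0,0,0],[0,0,0,0,0,0]]}}

```text
time: 24.55
ee_pos: [506.2, 122.6, 44.8]
tcp_rot: [-0.001, 1.0, 0.0, -0.004]
contact_force: [-14.7, 0.2, 6.3]
grip_width: 23.1
finger_force: 79.6
```

Emit:
{"fn": "carry_out", "kwargs": {"motion": [[0,0,0,0,0,0],[0,0,0,0,0,0],[0,0,0,0,0,0],[0,0,0,0,0,0],[0,0,0,0,0,0],[0,0,0,0,0,0]]}}

```text
time: 25.15
ee_pos: [506.2, 122.6, 44.8]
tcp_rot: [-0.001, 1.0, 0.0, -0.004]
contact_force: [-13.7, 1.0, 6.4]
grip_width: 23.2
finger_force: 79.6
```

Emit:
{"fn": "carry_out", "kwargs": {"motion": [[0,0,0,0,0,0],[0,0,0,0,0,0],[0,0,0,0,0,0],[0,0,0,0,0,0],[0,0,0,0,0,0],[0,0,0,0,0,0]]}}

```text
time: 25.75
ee_pos: [506.2, 122.6, 44.8]
tcp_rot: [-0.001, 1.0, 0.0, -0.004]
contact_force: [-14.1, 0.6, 6.3]
grip_width: 22.8
finger_force: 79.6
```

```bash
python3 - <<'E'
from fk import *
e,a,s=yaw(); print(e,a-np.pi,s['contact_force'],s['torque'],s['tcp_rot'])
cap('scene','sc7'); clipx('sc7')
a=cv2.resize(cv2.imread('pics/sc7.png')[250:310,235:315],(800,600),interpolation=cv2.INTER_CUBIC); cv2.imwrite('pics/crop7.png',a)
E
```

```text
[506.2385126  122.61638649  44.78135868] 0.002767052951014648 [-14.06326554   0.55179891   6.28598555] [0.11255712 2.15781537 0.04355809] [-1.38351736e-03  9.99992771e-01  2.64154850e-05 -3.54154056e-03]
clip dark 123
582 15 106.3 142.9 126.9
594 13 108.3 143.8 124.1
600 31 110.3 143.3 124.2
606 28 109.0 138.5 124.2
612 19 108.4 139.8 124.9
618 12 107.8 138.7 131.9
```

View pics/crop7.png

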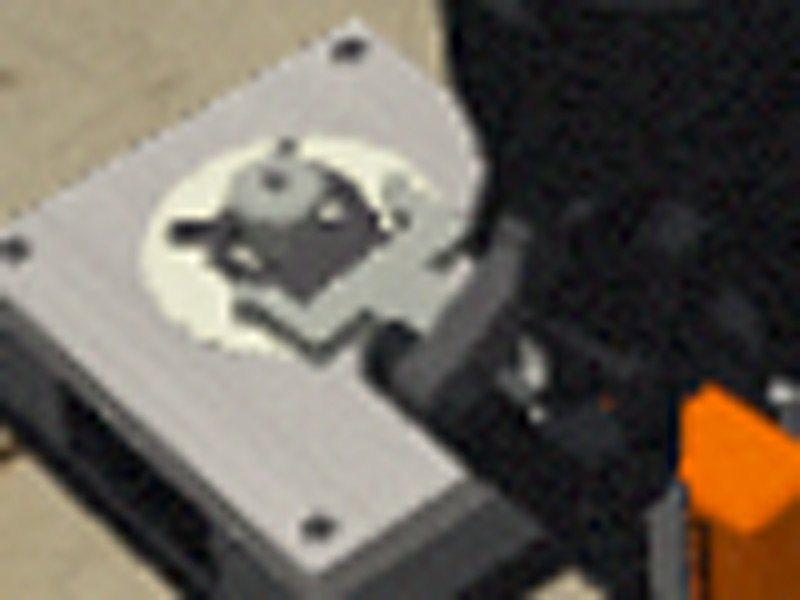

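Crop: clip seated round the shaft (mouth tips past the head at (285,145) and (185,232)), notch bearing on its tail; 14 N held for over 1 s. Backing off straight and lifting.

Emit:
{"fn": "carry_out", "kwargs": {"motion": [[0.1,0,0,0,0,0],[0.15,0,0,0,0,0],[0.2,0,-0.03,0,0,0],[0.4,0,-0.05,0,0,0],[0.8,0,0,0,0,0],[1.2,0,0,0,0,0],[1.6,0,0,0,0,0],[1.8,0,0,0,0,0],[1.2,0,0,0,0,0],[0.6,0,0,0,0,0],[0,0,0,0,0,0]]}}

```text
time: 26.9
ee_pos: [428.4, 122.7, 46.3]
tcp_rot: [-0.001, 1.0, 0.0, -0.001]
contact_force: [-0.4, 0.6, -1.2]
grip_width: 22.7
finger_force: 78.6
```

Emit:
{"fn": "carry_out", "kwargs": {"motion": [[0,0,-1.5,0,0,0],[0,0,-3,0,0,0],[0,0,-3.5,0,0,0],[0,0,-2.5,0,0,0],[0,0,-1,0,0,0],[0,0,0,0,0,0]]}}

```text
time: 27.5
ee_pos: [430.4, 122.9, 162.0]
tcp_rot: [-0.001, 1.0, 0.001, 0.001]
contact_force: [0.7, -0.1, -1.7]
grip_width: 22.8
finger_force: 78.6
```

```bash
python3 - <<'E'
from fk import *
e,a,s=yaw(); print(e,a-np.pi,s['contact_force'],s['tcp_rot'])
cap('scene','sc8'); clipx('sc8')
E
```

```text
[430.44235292 122.89026912 161.99435104] 0.0020779081752957396 [ 0.65402732 -0.14927104 -1.71426009] [-1.03895357e-03  9.99999142e-01  5.01024324e-04  6.20868494e-04]
clip dark 128
588 8 115.4 133.8 125.1
594 26 112.9 135.1 124.0
600 33 110.3 138.4 124.8
606 30 109.0 140.4 126.0
612 19 108.4 139.8 126.0
618 11 129.2 138.7 134.0
```

Emit:
{"fn": "carry_out", "kwargs": {"motion": [[-1.0,-2.0,0,0,0,0],[-1.7,-3.4,0,0,0,0],[-2.1,-4.5,0,0,0,0],[-2.1,-4.5,0,0,0,0],[-2.1,-4.5,0,0,0,0],[-2.1,-4.5,0,0,0,0],[-1.1,-2.5,0,0,0,0],[-0.55,-1.3,0,0,0,0.05],[0,0,0,0,0,0],[0,0,0,0,0,0]]}}

```text
time: 28.55
ee_pos: [556.4, -148.9, 159.0]
tcp_rot: [0.024, 1.0, 0.001, -0.002]
contact_force: [-0.3, 0.1, -3.0]
grip_width: 22.9
finger_force: 78.9
```

Emit:
{"fn": "carry_out", "kwargs": {"motion": [[0,0,3,0,0,0],[0,0,4,0,0,0],[0,0,3,0,0,0],[0,0,2,0,0,0],[0,0,1.2,0,0,0],[0,0,0.5,0,0,0],[0,0,0.2,0,0,0],[0,0,0,0,0,0],[0,0,0,0,0,0],[0,0,0,0,0,0]]}}

```text
time: 29.55
ee_pos: [557.6, -149.2, 22.7]
tcp_rot: [0.024, 1.0, -0.0, -0.0]
contact_force: [-0.3, 0.6, -1.7]
grip_width: 23.1
finger_force: 78.9
```

Emit:
{"fn": "carry_out", "kwargs": {"motion": [[0,0,0.2,0,0,0],[0,0,0.15,0,0,0],[0,0,0.1,0,0,0],[0,0,0,0,0,0],[0,0,0,0,0,0]]}}

```text
time: 30.05
ee_pos: [557.1, -149.1, 17.8]
tcp_rot: [0.024, 1.0, 0.0, -0.001]
contact_force: [-1.7, 0.0, 6.4]
grip_width: 23.2
finger_force: 79.8
```

Emit:
{"fn": "carry_out", "kwargs": {"motion": [[0,0,0,0,0,0],[0,0,0,0,0,0],[0,0,0,0,0,0],[0,0,0,0,0,0],[0,0,0,0,0,0],[0,0,0,0,0,0],[0,0,0,0,0,0]], "jaw": 100}}

```text
time: 30.75
ee_pos: [557.1, -149.1, 17.3]
tcp_rot: [0.024, 1.0, 0.0, -0.001]
contact_force: [0.2, 0.3, 0.3]
grip_width: 85.7
finger_force: 0.0
```

Emit:
{"fn": "carry_out", "kwargs": {"motion": [[0,0,-0.5,0,0,0],[0,0,-1.5,0,0,0],[0,0,-3,0,0,0],[0,0,-4,0,0,0],[0,0,-4,0,0,0],[3,0,-3,0,0,0],[4,0,-2,0,0,0],[4,0,0,0,0,0],[0,0,0,0,0,0],[0,0,0,0,0,0]]}}

```text
time: 31.75
ee_pos: [447.2, -143.9, 198.4]
tcp_rot: [0.024, 1.0, -0.0, 0.0]
contact_force: [0.3, 0.4, -0.4]
grip_width: 85.4
finger_force: 0.0
```

```bash
python3 - <<'E'
from fk import *
e,a,s=yaw(); print(e,s['time'],s['contact_force'])
cap('scene','sc9'); cap('side','sd9'); clipx('sc9')
for n,bx in (('sc9',(320,410,200,260)),('sd9',(285,370,275,320))):
    c=load(n); p=cloud(c); hsv=cv2.cvtColor(c['im'],cv2.COLOR_BGR2HSV); v,u=np.mgrid[:480,:640]
    B=(u>bx[0])&(u<bx[1])&(v>bx[2])&(v<bx[3])&(p[...,0]>500)&(p[...,0]<700)
    H,S,V=[hsv[...,i].astype(int) for i in range(3)]
    rect(B&(H<18)&(S>170)&(V>100)&(p[...,2]>36),p,n+' orange top')
    rect(B&(S<60)&(V>110)&(p[...,2]>12)&(p[...,2]<32),p,n+' blade')
a=cv2.imread('pics/sc9.png');b=cv2.imread('pics/scene0.png')
d=cv2.absdiff(a,b).max(2); print('changed px at bystanders:',{k:int((d[y-18:y+18,x-18:x+18]>60).sum()) for k,(x,y) in dict(tin=(243,390),reel=(433,202),batt=(187,354),cap=(400,200),bottle=(382,170),dome=(260,222)).items()})
E
```

```text
[ 447.2014104  -143.94361344  198.41793973] 31.75 [ 0.31999649  0.37841212 -0.40001565]
clip dark 129
588 8 115.4 133.8 125.1
594 27 112.9 136.3 124.5
600 32 110.3 138.4 124.6
606 30 109.0 140.4 126.0
612 19 108.4 139.8 124.9
618 12 107.8 138.7 130.2
sc9 orange top 171 c [ 553.9 -146.9] size [50.  25.8] ang 0.31 z [37.1 41.5 44.3]
sc9 blade 155 c [ 620.4 -150.5] size [47.2 73.6] ang 88.75 z [21.7 26.1 28.7]
sd9 orange top 165 c [ 556.  -153.4] size [19.  49.2] ang 86.62 z [36.8 41.9 45.2]
sd9 blade 308 c [ 620.7 -150.3] size [47.4 74.8] ang 85.33 z [19.7 26.  29.6]
changed px at bystanders: {'tin': 0, 'reel': 0, 'batt': 0, 'cap': 127, 'bottle': 97, 'dome': 0}
```

The fork stands upright on the patch, the clip is seated, and the arm is clear. The changed pixels near the capacitor and bottle are probably the arm in view, as nothing went near either of them.

```bash
python3 -c "
from station import robot
print(robot.hand_in())"
```

```text
the job is handed in; nothing more can be done
None
```

The job is handed in: the clip snapped onto the shaft groove, the fork pressed it at about 14 N (wrist reading) for over a second, and the fork stands released and upright on its blue patch; hand-in returned no verdict.

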